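# Cover the bowl, then open the spice mill's cap of unknown thread hand

### The arm

A 7-joint arm with a two-finger parallel gripper is mounted at the origin on the work surface. World frame = base frame: x ahead of the robot, y to its left, z up, the work surface at z = 0. Lengths are in mm, angles in rad, forces in N, time in s.
With the tool pointing down it reaches from about 400 to 850 mm from the base axis. Payload 6.9 kg.
Tool frame: the origin (TCP) lies midway between the tips of the shut fingers; the grasp point (between the pads) lies 19 mm behind it; z points along the fingers, y is the line along which they close (so a half turn about z gives the same grasp; the last joint's range is limited). The gripper opens to 85 mm and grips with 20 to 120 N. Pads are 22 mm wide; open, the fingers measure 114 mm over their backs; the gripper's body (76 mm by 85 mm) begins 54 mm behind the grasp point. The pads swing forward as they close: fully open they stand 13 mm farther back than shut.
Start: joints at [-1.202, 0.507, -0.238, 1.5, 0.126, 1.149, -0.155], TCP at [162.385, 603.525, 231.275] pointing down, gripper open.
Joint ranges: [-3.08, 3.08], [-0.24, 2.05], [-1.43, 1.35], [0, 2.5], [-1.52, 4.66], [0.17, 1.96], [-2.89, 2.89]. Speed limits (rad/s): [2.39, 2.39, 3.14, 3.14, 3.14, 3.14, 3.14].

### API

Orientations are given as a unit quaternion [x, y, z, w].
In Python, from bench import env gives the robot as it stands.
- The arm moves only by the tool play_rows, never from a script. Its argument "steps" is one flat list of numbers, 7 for each row, row after row: the shift along the tool's x, y, z scaled (see below), then the turn, a rotation vector about the tool's x, y, z scaled (see below), then the opening, from 0 (shut) to 1 (fully open). A call has 1 to 20 rows; each row shifts and turns the commanded pose from where the row before left it, along the tool's axes as they then stand; what a row does not reach is not made up. The controller multiplies each number of a shift by 3 cm and each number of a turn by 5 degrees. A row lasts 1/10 s, in which the tool goes at most 50 mm and 8.59 degrees, less where a joint would pass 70% of its speed; a pose out of reach is approached as far as the arm can. A call with a number of a shift or a turn outside -1 to 1 is refused whole. A call with a gripper value outside its range is refused whole. The fingers move at their own pace and stop on an object; the grip force is fixed at half the most. Time passes only in rows, so rows that do not move let the fingers close. It gives the time, the measured TCP pose, the force, the opening and the grip force at its end, in the units of the state.
- env.sense(): the state, without advancing time (a new reading comes with each control period).
- env.read_camera(name): name is "scene" or "side" or "wrist"; returns the picture (400x640x3 uint8, red, green, blue); there is no depth.
- env.calibration(name): a dict with "mtx" (3x3 intrinsics, pixels), "R" (3x3) and "t" (3): a world point X has camera coordinates R X + t; the wrist camera has in their place "mount" (4x4, takes a point from camera to tool coordinates, whose origin is the TCP and whose axes are the flange's). Camera axes: x right, y down, z forward; pixel columns grow to the right and rows downward; lengths in mm; the calibration is good to about 2 mm. A picture is of the moment at which its call begins: read the wrist's pose just before it. calibration takes no time and is no camera call.
- env.hand_in(): hands the job in; it is judged then, once.
Trained networks look in the newest picture that a camera, given by its name, has taken for a name from the list of things; names that differ only in an ending like _2 or _b are one class to them, and where a whole thing is asked for, a point or a joint stands for the part that bears it (a point fixed in the world has none). Each returns a list of dicts, best first, with "score" (0 to 1); they miss things now and then, are a little off and sometimes report something else, mostly with a low value. They report only what shows in the picture. A call takes as long as a camera call. They do not tell look-alikes from the thing itself.
- env.masks_of(camera, thing): "region" (400x640 bool, what is visible of it) and "location" ([column, row] in pixels, amid what is visible of it).
The state is a dict: "t": time; "joint_pos": joint angles; "joint_vel": joint speeds; "tau": joint torques, N m; "tcp_pos": TCP position; "tool_rot": TCP orientation; "contact_force": force on the tool from outside, world axes, zero at the start; "torque": the same for the moment, N m; "grip_width": opening from 0.0 (shut) to 1.0 (fully open); "grasp_force": force on a finger pad.
Only numpy, scipy, OpenCV 4.12 (cv2) and the standard library are available. Lean on these libraries where they do the work, as an engineer would, in place of code of your own. Each camera call takes 0.05 s, during which the arm holds its last target. There are 200 camera calls.

### The job

Put the round wooden lid on the open bowl of tomatoes so that it sits seated and level, and let go of it, so that no spice drops in. Then unscrew the filler cap of the spice mill beside it - nobody remembers whether it has a normal or a reverse thread, so you may have to try both ways - and lift it off: finish while holding the cap upright, at least 5 cm above the mill's neck. Leave the mill, the bowl and the other things on the table where they are.

Things in the scene. Friction and masses are not known exactly. Their poses are not given: they have to be found in the camera images.
- lid: loose wooden lid, 0.18 kg, lying flat on the table, right way up. Disc 136 mm across, 6 mm thick; below it a centring plug 106 mm across, 7 mm deep; on top a round knob 24 mm across, 30 mm high. Origin: centre of the plug's underside, z up: disc underside at 7 mm, disc top at 13, knob from 13 to 43. Seated on the bowl, its origin is 7 mm below the rim
- bowl: white ceramic bowl with tomatoes, loose, 0.6 kg, 132 mm across the rim, wall 6 mm (mouth 120 mm across), 62 mm high. Origin: centre of underside, z up. It stands on one side of the lid and the mill on the other; which side varies
- rim (a point): centre of the mouth of the bowl at the height of its rim, 62 mm above the table
- mill: spice mill, fixed to the table. Front part 104 mm square, 100 mm high, with the cap on its top; behind it (local +x, away from the robot, from 53 to 148 mm) a motor housing 104 mm wide and 127 mm high. Origin: on the table under the axis of the neck, z up
- neck (a point): centre of the seat on which the cap's underside rests, 100 mm above the table, on the vertical neck axis. A threaded stub 17 mm high, 37 mm across stands here inside the cap. The cap cannot be pulled off as it starts; turned the right way it lifts straight up anywhere from 1.25 to 2.5 rad from its start (beyond 2.7 rad it stops)
- cap: black plastic screw cap of the mill, loose part on its thread, 60 g. Round skirt 54 mm across, 24 mm high; on top an upright bar grip 48 mm long (local x), 12 mm thick (local y), from 24 to 52 mm above the origin. Origin: centre of the underside, z up. Coarse thread: turned the wrong way it stops hard within 0.2 rad; the right way it turns easily. The right way varies and cannot be seen
- jar: green-tinted glass jar of dressing with a spoon in it, 94 mm across, 90 mm high (spoon to 125), leave alone; origin centre of underside
- ramekin: small white ramekin of corn, 72 mm across, 40 mm high, leave alone; origin centre of underside
- can: food can, 60 mm across, 85 mm high, leave alone; origin centre of underside
- salt: small dark wooden salt cup, 52 mm across, 30 mm high, leave alone; origin centre of underside
- onion: red onion, 72 mm across, 78 mm high, leave alone; origin centre of underside
Mind the look-alikes: they are no part of the job. Leave any blue look-alike of the mill alone.

How it is judged:
By the outcome, as a careful person would: the job done as asked, in the order asked, and still so for the second after the job is handed in, while the arm keeps its last pose, push and grip.
It also fails if it takes over 64 s, if anything falls off the work surface, if the arm or the gripper's body presses on something with over 40 N, if the wrist force passes 120 N, or if a joint passes its speed limit or range.

## Working session

There is one attempt and no reset: what is moved stays moved. The work goes in short steps, Python scripts to look and compute and a tool call to move; the robot and the scene stay as the last step left them, time stands still between calls to the robot, and variables do not carry over. Pictures are saved under pics/ and viewed, at most 10 in all, crops included, and the job is handed in when it is done.

Besides the shell and the picture viewer there is one more tool, called after "Emit:" by a JSON object that holds its "method" and its "body". play_rows: Moves the arm, as the interface text tells. Shifts and turns lie within -1 to 1; 1 stands for 3 cm of shift or 5 degrees of turn. Its arguments: {"type":"object","properties":{"steps":{"type":"array"}},"required":["steps"]}

```bash
ls; mkdir -p pics
python3 - <<'E'
from bench import env
import cv2,numpy as np
s=env.sense();print(s)
ims=[]
for c in("scene","side"):
    im=env.read_camera(c);cv2.imwrite(f"pics/{c}0.png",im[:,:,::-1])
    k=env.calibration(c);print(c,np.round(k["mtx"],1).tolist(),np.round(k["R"],3).tolist(),np.round(k["t"],1).tolist())
    for n in("lid","bowl","rim","mill","neck","cap"):
        print(c,n,[(round(d["score"],2),np.round(d["location"]).tolist(),int(d["region"].sum())) for d in env.masks_of(c,n)])
print(np.round(env.calibration("wrist")["mount"],3).tolist(),np.round(env.calibration("wrist")["mtx"],1).tolist())
E
```

```text
pics
{'t': 0.0, 'joint_pos': array([-1.20250472,  0.50832955, -0.23755003,  1.5011521 ,  0.12570033,
        1.14889557, -0.15482414]), 'joint_vel': array([-0.00175711, -0.00045171,  0.0002354 , -0.00116799, -0.00051024,
        0.00119911, -0.00143792]), 'tau': array([-7.06048604e-05, -6.20591640e+01, -2.18645811e+00, -2.49655956e+01,
        1.27514321e-02,  1.19121661e-02, -1.38232849e-06]), 'tcp_pos': array([162.29006275, 603.03207034, 230.42904435]), 'tool_rot': array([ 1.31009280e-01,  9.91380736e-01, -8.90489770e-04, -1.05579728e-04]), 'contact_force': array([ 0.29691454,  0.20819848, -0.14776138]), 'torque': array([-0.010749  ,  0.0180787 ,  0.00126776]), 'grasp_force': 0.0, 'grip_width': 0.9979340137728171}
scene [[512.5, 0.0, 322.9], [0.0, 512.5, 205.0], [0.0, 0.0, 1.0]] [[-0.526, 0.851, -0.016], [0.668, 0.4, -0.628], [-0.527, -0.341, -0.778]] [242.3, -256.0, 1663.3]
scene lid [(0.75, [321.0, 225.0], 1627)]
scene bowl [(0.67, [236.0, 196.0], 1663)]
scene rim [(0.81, [233.0, 197.0], 1641), (0.33, [397.0, 285.0], 3575)]
scene mill [(0.93, [450.0, 192.0], 3082), (0.84, [398.0, 287.0], 3504)]
scene neck [(0.97, [454.0, 192.0], 3051), (0.94, [398.0, 282.0], 3562)]
scene cap [(0.62, [407.0, 254.0], 481), (0.42, [234.0, 197.0], 1708)]
side [[379.1, 0.0, 315.5], [0.0, 379.1, 200.1], [0.0, 0.0, 1.0]] [[0.729, -0.684, -0.018], [-0.413, -0.419, -0.808], [0.546, 0.597, -0.588]] [-352.6, 267.3, 1052.6]
side lid [(0.66, [317.0, 220.0], 798)]
side bowl [(0.93, [383.0, 238.0], 1373)]
side rim [(0.71, [384.0, 236.0], 1355), (0.65, [281.0, 173.0], 1851)]
side mill [(0.95, [213.0, 200.0], 1937), (0.62, [280.0, 176.0], 1789)]
side neck [(0.85, [282.0, 174.0], 1815), (0.64, [212.0, 201.0], 1987)]
side cap [(0.47, [267.0, 164.0], 204)]
[[0.0, -0.96, -0.281, 71.93], [1.0, -0.0, 0.001, -0.263], [-0.001, -0.281, 0.96, -143.73], [0.0, 0.0, 0.0, 1.0]] [[325.4, 0.0, 319.5], [0.0, 325.4, 202.1], [0.0, 0.0, 1.0]]
```

View pics/scene0.png

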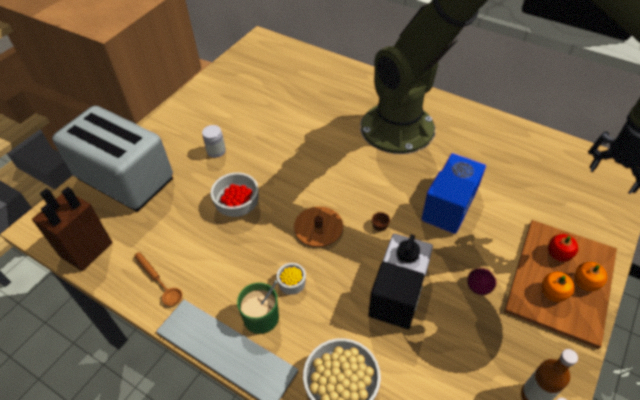

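View pics/side0.png

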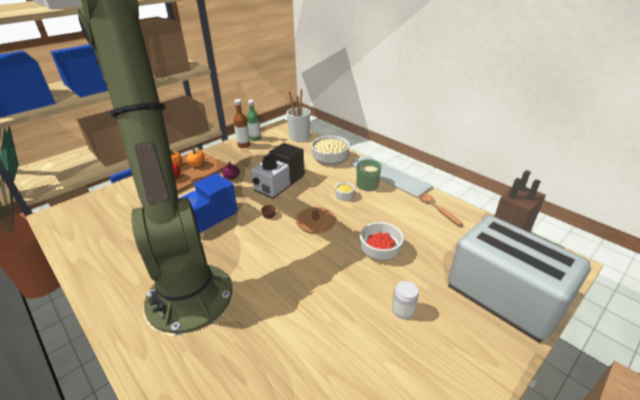

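The tomato bowl is at scene (236,196) and side (383,238), the lid at scene (319,227), and the salt cup at (380,220). There are two mill candidates. The grey-and-black mill at scene (400,285) has a cap on its front, which fits the description. The blue one at (452,192) is the look-alike. I'll confirm with a crop and measure.

```bash
cat > h.py <<'E'
from bench import env
import cv2,numpy as np
from scipy.spatial.transform import Rotation as Ro
def cam(c,s=None):
    k=env.calibration(c)
    if c!="wrist": return k["mtx"],np.array(k["R"]),np.array(k["t"])
    R=Ro.from_quat(s["tool_rot"]).as_matrix();M=np.array(k["mount"])
    Rc=R@M[:3,:3];o=R@M[:3,3]+s["tcp_pos"]
    return k["mtx"],Rc.T,-Rc.T@o
def plane(uv,K,R,t,z):
    uv=np.atleast_2d(uv).astype(float)
    d=np.c_[uv,np.ones(len(uv))]@np.linalg.inv(K).T@R
    o=-R.T@t
    return (o+d*((z-o[2])/d[:,2])[:,None])[:,:2]
def outline(m):
    c,_=cv2.findContours(m.astype(np.uint8),0,1);return max(c,key=len)[:,0,:]
def proj(X,K,R,t):
    p=(np.atleast_2d(X)@R.T+t)@np.asarray(K).T;return p[:,:2]/p[:,2:]
from scipy.optimize import minimize
def hull_mask(P):
    m=np.zeros((400,640),np.uint8)
    for p in P: cv2.fillConvexPoly(m,cv2.convexHull(np.round(p*16).astype(np.int32)),1,cv2.LINE_8,4)
    return m>0
a=np.linspace(0,2*np.pi,48)
def cyl(r,z0,z1): return np.array([[r*np.cos(q),r*np.sin(q),z] for z in(z0,z1) for q in a])
def fit(mask,parts,x0,C):
    "fit xy of a model (list of convex point sets) to mask by IoU"
    def f(x):
        m=hull_mask([proj(p+np.r_[x[:2],0],*C) for p in parts]);return -(m&mask).sum()/(m|mask).sum()
    r=minimize(f,x0,method="Nelder-Mead",options=dict(initial_simplex=np.array([x0,np.add(x0,[15,0]),np.add(x0,[0,15])])));return r.x,-r.fun
MODEL=dict(lid=[cyl(68,7,13),cyl(12,13,43)],bowl=[np.r_[cyl(66,60,62),cyl(40,0,1)]],cap=[cyl(27,100,124)],
 jar=[cyl(47,0,90)],ramekin=[cyl(36,0,40)],can=[cyl(30,0,85)],salt=[cyl(26,0,30)],onion=[cyl(36,20,50)])
E
python3 - <<'E'
from h import *
for c in("scene","side"):
    im=env.read_camera(c);C=cam(c)
    for n in MODEL:
        for d in env.masks_of(c,n)[:1]:
            z=dict(lid=10,bowl=40,cap=118).get(n,20)
            x0=plane(d["location"],*C,z)[0]
            x,q=fit(d["region"],MODEL[n],x0,C);print(c,n,round(d["score"],2),np.round(d["location"]),np.round(x),round(q,2))
    m=[d for d in env.masks_of(c,"mill")]
    for d in m: print("mill",d["location"],np.round(plane(d["location"],*C,80)))
    if c=="scene": cv2.imwrite("pics/crop.png",cv2.resize(im[150:340,190:500,::-1],None,fx=2.5,fy=2.5,interpolation=2))
E
```

```text
scene lid 0.93 [318. 226.] [481.  -5.] 0.94
scene bowl 0.67 [232. 197.] [ 531. -246.] 0.93
scene cap 0.97 [406. 251.] [493. 263.] 0.83
scene jar 0.74 [210. 140.] [ 375. -438.] 0.46
scene ramekin 0.6 [288. 279.] [660.  28.] 0.86
scene can 0.56 [214. 140.] [ 394. -433.] 0.84
scene onion 0.57 [480. 282.] [427. 438.] 0.8
mill [452.9, 191.8] [[240. 276.]]
mill [396.1, 286.7] [[580. 277.]]
side lid 0.7 [316. 219.] [476.  -8.] 0.93
side bowl 0.76 [380. 242.] [ 518. -256.] 0.93
side cap 0.71 [269. 161.] [493. 262.] 0.82
side jar 0.71 [369. 176.] [784.  20.] 0.88
side ramekin 0.61 [233. 174.] [436. 461.] 0.59
side can 0.56 [405. 302.] [ 388. -440.] 0.89
side salt 0.56 [270. 214.] [377. 126.] 0.62
side onion 0.75 [230. 174.] [422. 431.] 0.85
mill [282.9, 175.9] [[506. 198.]]
mill [213.4, 198.8] [[245. 252.]]
```

View pics/crop.png

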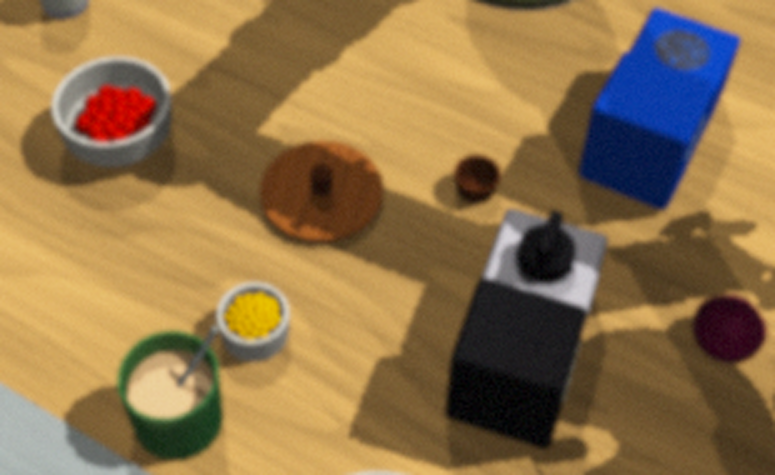

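The crop confirms it. The mill at crop (545,250), scene (407,251), is grey and black with the black cap on its front. The blue box at crop (660,100) has no cap and sits in the wrong place, so it is the look-alike. The tomato bowl is at crop (112,110) and the lid at crop (320,190). I'll hover over the lid.

Emit:
{"method": "play_rows", "body": {"steps": [-0.4, -0.4, 0, 0, 0, 0, 1, -0.77, -0.84, 0.05, 0, 0, 0, 1, -0.77, -0.84, 0.05, 0, 0, 0, 1, -0.77, -0.84, 0.05, 0, 0, 0, 1, -0.77, -0.84, 0.05, 0, 0, 0, 1, -0.77, -0.84, 0.05, 0, 0, 0, 1, -0.77, -0.84, 0.05, 0, 0, 0, 1, -0.77, -0.84, 0.05, 0, 0, 0, 1, -0.77, -0.84, 0.05, 0, 0, 0, 1, -0.77, -0.84, 0.05, 0, 0, 0, 1, -0.77, -0.84, 0.05, 0, 0, 0, 1, -0.77, -0.84, 0.05, 0, 0, 0, 1, -0.77, -0.84, 0.05, 0, 0, 0, 1, -0.77, -0.84, 0.05, 0, 0, 0, 1, -0.77, -0.84, 0.05, 0, 0, 0, 1, -0.77, -0.84, 0.05, 0, 0, 0, 1, -0.77, -0.84, 0.05, 0, 0, 0, 1, -0.77, -0.84, 0.05, 0, 0, 0, 1, -0.77, -0.84, 0.05, 0, 0, 0, 1, -0.4, -0.4, 0, 0, 0, 0, 1]}}

```text
t: 3.7
tcp_pos: [464.0, 25.0, 204.3]
tool_rot: [0.133, 0.991, -0.0, 0.0]
contact_force: [-0.3, 0.7, 0.1]
grip_width: 1.002
grasp_force: 0.0
```

```bash
cat > w.py <<'E'
from h import *
import sys
def look(names,pic=None):
    s=env.sense();im=env.read_camera("wrist");C=cam("wrist",s)
    print("t",round(s["t"],1),np.round(s["tcp_pos"],1),np.round(s["tool_rot"],4),"q",np.round(s["joint_pos"],2),"F",np.round(s["contact_force"],1),"g",round(s["grip_width"],3),round(s["grasp_force"],1))
    if pic: cv2.imwrite(f"pics/{pic}.png",im[:,:,::-1])
    for n in names:
        for d in env.masks_of("wrist",n)[:1]:
            z=dict(lid=10,bowl=40,cap=118).get(n,20)
            x,q=fit(d["region"],MODEL[n],plane(d["location"],*C,z)[0],C)
            print(n,round(d["score"],2),np.round(d["location"]),np.round(x,1),round(q,2),int(d["region"].sum()))
E
python3 - <<'E'
from w import *
look(["lid","bowl","cap","salt","ramekin"],"w1")
E
```

```text
t 3.7 [464.   25.  204.3] [ 1.326e-01  9.912e-01 -5.000e-04  4.000e-04] q [-0.11  0.29 -0.    1.95  0.    0.91  1.2 ] F [-0.3  0.7  0.1] g 1.002 0.0
lid 0.75 [297. 192.] [476.4  -4.6] 0.98 12322
bowl 0.97 [ 77. 286.] [ 514.5 -245.5] 0.7 10076
cap 0.81 [622. 159.] [493.7 265.2] 0.99 2491
salt 0.94 [414.  62.] [381.7 136.6] 0.85 2710
ramekin 0.58 [366. 332.] [661.9  30.4] 0.81 3180
```

View pics/w1.png

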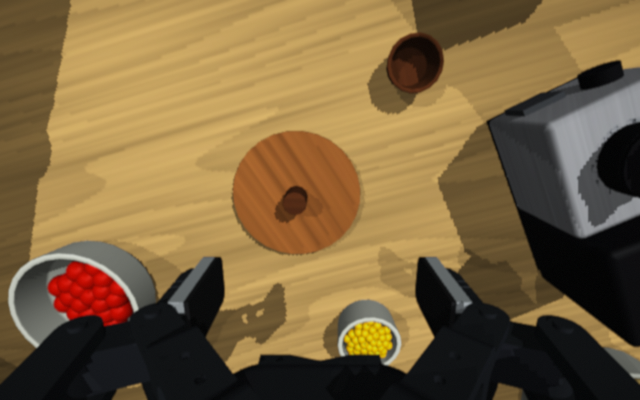

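The wrist view shows the lid at (297,192) with its knob at (296,200), the bowl at (77,290), the cap at the right edge and the salt cup at (414,62). I'll centre over the lid and come down partway.

Emit:
{"method": "play_rows", "body": {"steps": [-0.17, -0.22, 0.8, 0, 0, 0, 1, -0.17, -0.22, 0.8, 0, 0, 0, 1, -0.17, -0.22, 0.8, 0, 0, 0, 1, -0.17, -0.22, 0.7, 0, 0, 0, 1, 0, 0, 0, 0, 0, 0, 1, 0, 0, 0, 0, 0, 0, 1, 0, 0, 0, 0, 0, 0, 1]}}

```text
t: 4.7
tcp_pos: [476.3, -1.7, 112.4]
tool_rot: [0.13, 0.991, 0.0, 0.001]
contact_force: [-0.1, 0.7, 1.4]
grip_width: 1.004
grasp_force: 0.0
```

Run:
```python
from w import *
look(["lid"])
```

```text
t 4.7 [476.3  -1.7 112.4] [1.304e-01 9.915e-01 3.000e-04 7.000e-04] q [-0.05  0.42  0.    2.05 -0.    0.67  1.26] F [-0.1  0.7  1.4] g 1.004 0.0
lid 0.91 [317. 198.] [476.   -4.2] 0.99 22953
```

Emit:
{"method": "play_rows", "body": {"steps": [0, -0.1, 0.8, 0, 0, 0, 1, 0, 0, 0.8, 0, 0, 0, 0.7, 0, 0, 0.8, 0, 0, 0, 0.5, 0, 0, 0.4, 0, 0, 0, 0.5, 0, 0, 0.34, 0, 0, 0, 0.5, 0, 0, 0, 0, 0, 0, 0.5, 0, 0, 0, 0, 0, 0, 0.5]}}

```text
t: 5.5
tcp_pos: [475.4, -5.5, 17.6]
tool_rot: [0.131, 0.991, 0.0, 0.0]
contact_force: [0.6, 0.8, 0.3]
grip_width: 0.503
grasp_force: 0.0
```

Emit:
{"method": "play_rows", "body": {"steps": [0, 0, 0, 0, 0, 0, 0.3, 0, 0, 0, 0, 0, 0, 0.2, 0, 0, 0, 0, 0, 0, 0, 0, 0, 0, 0, 0, 0, 0, 0, 0, 0, 0, 0, 0, 0, 0, 0, 0, 0, 0, 0, 0, 0, 0, -0.3, 0, 0, 0, 0, 0, 0, -0.8, 0, 0, 0, 0, 0, 0, -0.8, 0, 0, 0, 0, 0, 0, -0.8, 0, 0, 0, 0, 0, 0, -0.8, 0, 0, 0, 0, 0, 0, 0, 0, 0, 0, 0, 0, 0, 0, 0, 0, 0, 0]}}

```text
t: 6.8
tcp_pos: [475.1, -5.7, 122.7]
tool_rot: [0.131, 0.991, 0.0, 0.001]
contact_force: [-0.8, 0.2, -2.8]
grip_width: 0.258
grasp_force: 58.9
```

Run:
```python
from w import *
look(["bowl"],"w2")
```

```text
t 6.8 [475.1  -5.7 122.7] [1.311e-01 9.914e-01 1.000e-04 7.000e-04] q [-0.04  0.41  0.    2.04 -0.    0.7   1.27] F [-0.8  0.2 -2.8] g 0.258 58.9
bowl 0.57 [ 52. 316.] [ 512.9 -250. ] 0.81 13831
```

View pics/w2.png

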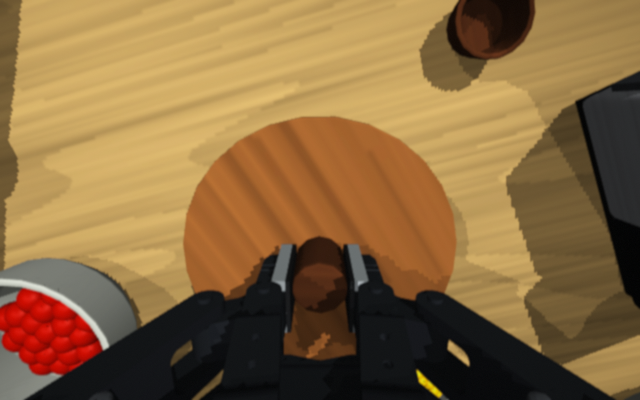

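The lid is held by its knob at (320,270). The bowl rim is cut off at left, so I'll raise the arm and shift toward the bowl to measure its rim.

Emit:
{"method": "play_rows", "body": {"steps": [-0.3, -0.64, -0.65, 0, 0, 0, 0, -0.3, -0.64, -0.65, 0, 0, 0, 0, -0.3, -0.64, -0.65, 0, 0, 0, 0, -0.3, -0.64, -0.65, 0, 0, 0, 0, 0, 0, 0, 0, 0, 0, 0, 0, 0, 0, 0, 0, 0, 0, 0, 0, 0, 0, 0, 0, 0]}}

```text
t: 7.6
tcp_pos: [489.0, -88.1, 198.7]
tool_rot: [0.131, 0.991, 0.0, -0.001]
contact_force: [0.4, -0.3, -1.6]
grip_width: 0.26
grasp_force: 59.0
```

Run:
```python
from w import *
look(["bowl","lid"],"w3")
```

```text
t 7.6 [489.  -88.1 198.7] [ 1.305e-01  9.914e-01  3.000e-04 -1.400e-03] q [ 0.12  0.34  0.02  1.88 -0.01  0.92  1.45] F [ 0.4 -0.3 -1.6] g 0.26 59.0
bowl 0.93 [146. 254.] [ 517.4 -251.8] 0.62 9037
lid 0.74 [319. 218.] [492.4 -90.9] 0.32 41323
```

View pics/w3.png

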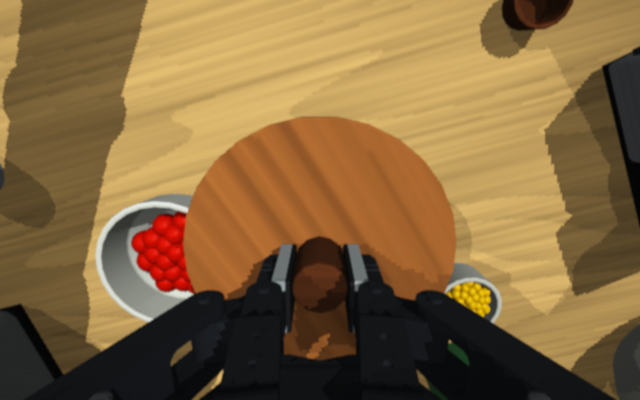

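The bowl is at (146,254), partly hidden by the lid, and its white rim shows from (185,205) round to (150,322). I'll fit the rim as a circle of 66 mm radius at z=62.

Run:
```python
from w import *
from scipy.optimize import least_squares
s=env.sense();im=env.read_camera("wrist");C=cam("wrist",s)
m=env.masks_of("wrist","bowl")[0]["region"]
o=outline(m)
for c1,r0,r1 in((140,215,320),(125,210,310),(150,225,322)):
    p=o[(o[:,0]<c1)&(o[:,1]>r0)&(o[:,1]<r1)]
    X=plane(p,*C,62)
    f=least_squares(lambda c:np.hypot(*(X-c).T)-66,[517,-250],loss="soft_l1");print(len(X),np.round(f.x,1),np.abs(f.fun).mean().round(2))
# white threshold outline overlay check with scene/side: fit rim centre there again
for c in("scene","side"):
    env.read_camera(c);C=cam(c)
    for k in range(2):
        d=env.masks_of(c,"bowl")[0]
        # upper-side extent: width centre ray
        print(c,fit(d["region"],MODEL["bowl"],[517,-250],C), d["score"])
```

```text
110 [ 523.1 -248.6] 0.43
103 [ 522.9 -248.5] 0.4
109 [ 523.2 -248.6] 0.43
scene (array([ 530.53515625, -244.4921875 ]), np.float64(0.919674039580908)) 0.82
scene (array([ 530.53515625, -244.4921875 ]), np.float64(0.919674039580908)) 0.82
side (array([ 515.25277328, -254.42737579]), np.float64(0.9344501092498179)) 0.8
side (array([ 515.25277328, -254.42737579]), np.float64(0.9344501092498179)) 0.8
```

Circle fit gives (523,−249), which agrees with the mean of the two fixed cameras.

Emit:
{"method": "play_rows", "body": {"steps": [-0.41, -0.82, 0, 0, 0, 0, 0, -0.41, -0.82, 0, 0, 0, 0, 0, -0.41, -0.82, 0, 0, 0, 0, 0, -0.41, -0.82, 0, 0, 0, 0, 0, -0.41, -0.82, 0, 0, 0, 0, 0, -0.41, -0.82, 0, 0, 0, 0, 0, 0, 0, 0.8, 0, 0, 0, 0, 0, 0, 0.8, 0, 0, 0, 0, 0, 0, 0.8, 0, 0, 0, 0, 0, 0, 0.6, 0, 0, 0, 0, 0, 0, 0, 0, 0, 0, 0, 0, 0, 0, 0, 0, 0, 0, 0, 0, 0, 0, 0, 0, 0]}}

```text
t: 9.45
tcp_pos: [523.5, -251.2, 111.3]
tool_rot: [0.131, 0.991, -0.0, 0.001]
contact_force: [-0.4, 1.0, -2.2]
grip_width: 0.258
grasp_force: 59.2
```

Run:
```python
from w import *
print({k:np.round(v,3) for k,v in env.sense().items() if k in("tcp_pos","tool_rot","contact_force")})
a=cv2.resize(env.read_camera("scene")[130:260,170:310,::-1],(400,371),interpolation=2)
b=cv2.resize(env.read_camera("side")[170:290,320:440,::-1],(371,371),interpolation=2)
cv2.imwrite("pics/ab.png",np.hstack([a,b]))
```

```text
{'tcp_pos': array([ 523.539, -251.211,  111.28 ]), 'tool_rot': array([ 0.131,  0.991, -0.   ,  0.001]), 'contact_force': array([-0.411,  1.035, -2.159])}
```

View pics/ab.png

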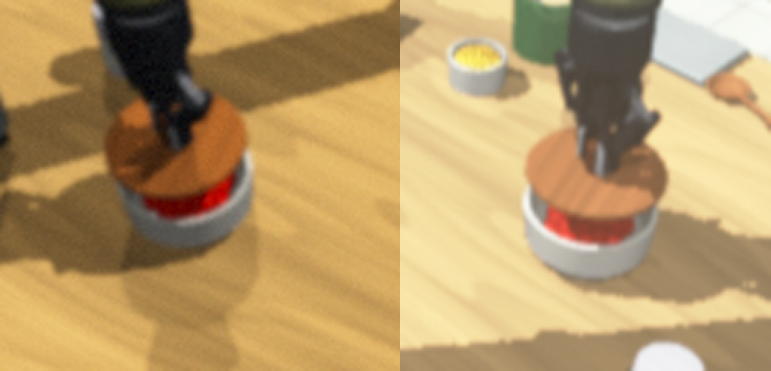

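The lid sits above the bowl and well centred in both views. I'll make a small correction and lower it.

Emit:
{"method": "play_rows", "body": {"steps": [0.07, 0.06, 0.3, 0, 0, 0, 0, 0, 0, 0.3, 0, 0, 0, 0, 0, 0, 0.3, 0, 0, 0, 0, 0, 0, 0.2, 0, 0, 0, 0, 0, 0, 0.1, 0, 0, 0, 0, 0, 0, 0, 0, 0, 0, 0, 0, 0, 0, 0, 0, 0, 0]}}

```text
t: 10.25
tcp_pos: [521.3, -248.6, 74.0]
tool_rot: [0.131, 0.991, -0.0, 0.0]
contact_force: [0.6, 0.0, -2.4]
grip_width: 0.258
grasp_force: 58.9
```

Emit:
{"method": "play_rows", "body": {"steps": [0, 0, 0.05, 0, 0, 0, 0, 0, 0, 0.03, 0, 0, 0, 0, 0, 0, 0, 0, 0, 0, 0, 0, 0, 0, 0, 0, 0, 0]}}

```text
t: 10.65
tcp_pos: [521.5, -248.7, 73.5]
tool_rot: [0.131, 0.991, -0.0, 0.001]
contact_force: [-4.9, 3.0, 15.5]
grip_width: 0.256
grasp_force: 61.2
```

Emit:
{"method": "play_rows", "body": {"steps": [0, 0, -0.02, 0, 0, 0, 0.2, 0, 0, 0, 0, 0, 0, 0.32, 0, 0, 0, 0, 0, 0, 0.45, 0, 0, 0, 0, 0, 0, 0.6, 0, 0, 0, 0, 0, 0, 0.6, 0, 0, -0.5, 0, 0, 0, 0.6, 0, 0, -0.9, 0, 0, 0, 0.7, 0, 0, -0.9, 0, 0, 0, 1, 0, 0, -0.9, 0, 0, 0, 1, 0, 0, -0.9, 0, 0, 0, 1, 0, 0, -0.5, 0, 0, 0, 1, 0, 0, 0, 0, 0, 0, 1, 0, 0, 0, 0, 0, 0, 1]}}

```text
t: 11.95
tcp_pos: [521.1, -248.4, 209.8]
tool_rot: [0.131, 0.991, 0.0, -0.0]
contact_force: [0.4, 0.5, -0.5]
grip_width: 1.001
grasp_force: 0.0
```

Run:
```python
from w import *
print({k:np.round(v,3) for k,v in env.sense().items() if k in("tcp_pos","tool_rot","contact_force","joint_pos","grip_width")})
a=cv2.resize(env.read_camera("scene")[150:250,190:290,::-1],(390,390),interpolation=2)
b=cv2.resize(env.read_camera("side")[195:285,335:425,::-1],(390,390),interpolation=2)
cv2.imwrite("pics/cd.png",np.hstack([a,b]))
L=[cyl(68,62,68),cyl(12,68,98)]
for c in("scene","side","wrist"):
    s=env.sense();im=env.read_camera(c);C=cam(c,s)
    d=env.masks_of(c,"lid")
    if d: print(c,d[0]["score"],fit(d[0]["region"],L,[522,-249],C))
```

```text
{'joint_pos': array([ 0.37 ,  0.447,  0.049,  1.665, -0.025,  1.031,  1.735]), 'tcp_pos': array([ 521.086, -248.445,  209.839]), 'tool_rot': array([ 0.131,  0.991,  0.   , -0.   ]), 'contact_force': array([ 0.4  ,  0.473, -0.527]), 'grip_width': np.float64(1.001)}
scene 0.92 (array([ 525.78036171, -250.20623767]), np.float64(0.9428387925497752))
side 0.8 (array([ 521.21327233, -252.21161985]), np.float64(0.9506382978723404))
wrist 0.73 (array([ 521.85710227, -248.64917898]), np.float64(0.9908188868613139))
```

View pics/cd.png

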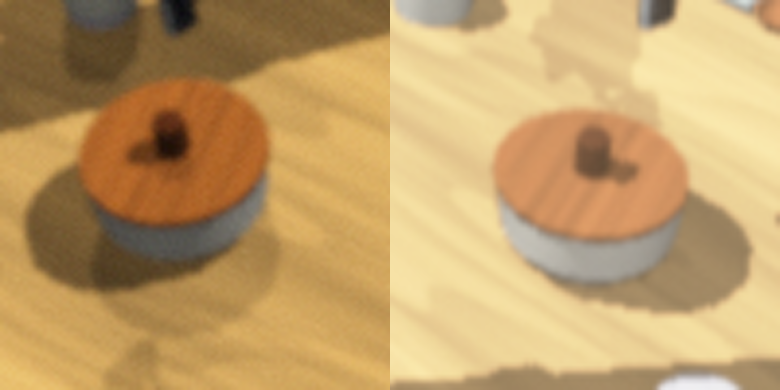

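The lid is seated and level at scene crop (172,150) and side crop (590,175); the wrist fit to a level lid has IoU 0.99. On to the cap.

Emit:
{"method": "play_rows", "body": {"steps": [0.15, 0.45, -0.1, 0, 0, 0, 1, 0.32, 0.95, -0.1, 0, 0, 0, 1, 0.32, 0.95, -0.1, 0, 0, 0, 1, 0.32, 0.95, -0.1, 0, 0, 0, 1, 0.32, 0.95, -0.1, 0, 0, 0, 1, 0.32, 0.95, -0.1, 0, 0, 0, 1, 0.32, 0.95, -0.1, 0, 0, 0, 1, 0.32, 0.95, -0.1, 0, 0, 0, 1, 0.32, 0.95, -0.1, 0, 0, 0, 1, 0.32, 0.95, -0.1, 0, 0, 0, 1, 0.32, 0.95, -0.1, 0, 0, 0, 1, 0.32, 0.95, -0.1, 0, 0, 0, 1, 0.32, 0.95, -0.1, 0, 0, 0, 1, 0.32, 0.95, -0.1, 0, 0, 0, 1, 0.32, 0.95, -0.1, 0, 0, 0, 1, 0.32, 0.95, -0.1, 0, 0, 0, 1, 0.3, 0.6, 0, 0, 0, 0, 1, 0.1, 0.3, 0, 0, 0, 0, 1, 0, 0, 0, 0, 0, 0, 1, 0, 0, 0, 0, 0, 0, 1]}}

```text
t: 14.35
tcp_pos: [487.9, 244.0, 258.3]
tool_rot: [0.131, 0.991, -0.0, 0.0]
contact_force: [-0.5, 0.4, 0.3]
grip_width: 1.002
grasp_force: 0.0
```

Run:
```python
from w import *
look([],"w4")
s=env.sense();C=cam("wrist",s)
for n in("cap","mill"):
  for d in env.masks_of("wrist",n)[:2]:
    print(n,d["score"],d["location"],d["region"].sum())
d=env.masks_of("wrist","cap")[0]["region"]
best=[]
def bar(th,x):
    R=np.array([[np.cos(th),-np.sin(th),0],[np.sin(th),np.cos(th),0],[0,0,1]])
    B=np.array([[i*24,j*6,k] for i in(-1,1) for j in(-1,1) for k in(124,152)])@R.T
    return [cyl(27,100,124),B]
for th in np.arange(0,np.pi,np.pi/36):
    x,q=fit(d,bar(th,0),[493.5,264],C);best.append((round(q,4),round(th,3),np.round(x,1)))
print(sorted(best,key=lambda b:-b[0])[:6])
```

```text
t 14.3 [487.9 244.  258.3] [ 1.314e-01  9.913e-01 -5.000e-04  1.000e-04] q [-0.44  0.36 -0.09  1.67  0.04  1.12  0.76] F [-0.5  0.4  0.3] g 1.002 0.0
cap 0.93 [343.8, 190.9] 3071
mill 0.83 [272.5, 5.2] 567
mill 0.81 [361.2, 231.0] 18284
[(np.float64(0.94), np.float64(0.175), array([492.4, 262.1])), (np.float64(0.9365), np.float64(0.087), array([493.6, 262.7])), (np.float64(0.9351), np.float64(0.262), array([492.9, 261.8])), (np.float64(0.9288), np.float64(0.0), array([493.6, 262.6])), (np.float64(0.9248), np.float64(0.349), array([492.7, 261.6])), (np.float64(0.9206), np.float64(3.054), array([493.5, 262.6]))]
```

View pics/w4.png

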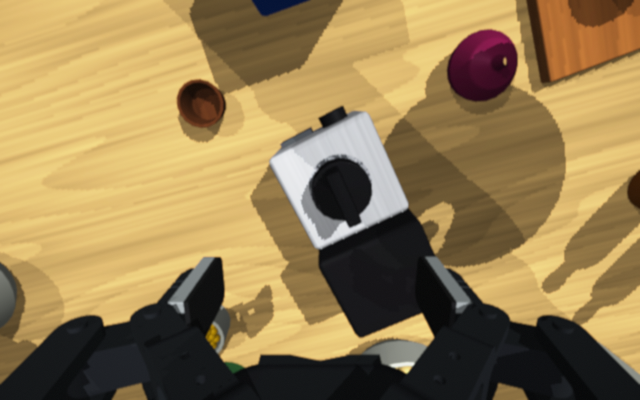

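The wrist view shows the cap at (342,190) with its bar running (330,168)→(353,222), about 0.15 rad from world x. The onion is at (483,65) and the salt cup at (201,103), both clear of it. I'll align with the bar and come down partway.

Emit:
{"method": "play_rows", "body": {"steps": [0, 0.64, 0, 0, 0, 0, 1, 0, 0, 0.52, 0, 0, -0.94, 1, 0, 0, 0.52, 0, 0, -0.94, 1, 0, 0, 0.52, 0, 0, -0.94, 1, 0, 0, 0.52, 0, 0, -0.94, 1, 0, 0, 0.52, 0, 0, -0.94, 1, 0, 0, 0, 0, 0, 0, 1, 0, 0, 0, 0, 0, 0, 1, 0, 0, 0, 0, 0, 0, 1]}}

```text
t: 15.45
tcp_pos: [493.4, 263.6, 181.2]
tool_rot: [-0.072, 0.997, 0.0, 0.001]
contact_force: [0.1, 0.4, 0.3]
grip_width: 1.0
grasp_force: 0.0
```

Run:
```python
from w import *
look([])
s=env.sense();im=env.read_camera("wrist");C=cam("wrist",s)
d=env.masks_of("wrist","cap")[0];print(d["score"],d["location"])
def bar(th):
    R=np.array([[np.cos(th),-np.sin(th),0],[np.sin(th),np.cos(th),0],[0,0,1]])
    return [cyl(27,100,124),np.array([[i*24,j*6,k] for i in(-1,1) for j in(-1,1) for k in(124,152)])@R.T]
b=[]
for th in np.arange(-.2,.5,.05):
    x,q=fit(d["region"],bar(th),[493,262.5],C);b.append((round(q,4),round(th,3),np.round(x,1)))
print(sorted(b,key=lambda b:-b[0])[:4])
xt=Ro.from_quat(s["tool_rot"]).as_matrix();print(xt[:,0],xt[:,1])
c=np.round(d["location"]).astype(int);print(c)
y0=max(c[1]-75,0);x0=max(c[0]-90,0)
g=cv2.convertScaleAbs(im[y0:y0+150,x0:x0+180,::-1],alpha=2.5,beta=0)
cv2.imwrite("pics/cap.png",cv2.resize(g,None,fx=4,fy=4,interpolation=2));print(x0,y0)
```

```text
t 15.4 [493.4 263.6 181.2] [-7.240e-02  9.974e-01  3.000e-04  6.000e-04] q [-0.41  0.45 -0.19  1.75  0.1   0.95  1.08] F [0.1 0.4 0.3] g 1.0 0.0
0.64 [316.4, 217.7]
[(np.float64(0.9425), np.float64(0.15), array([493.4, 262.8])), (np.float64(0.9417), np.float64(0.2), array([494. , 262.9])), (np.float64(0.9372), np.float64(0.1), array([493.9, 263.1])), (np.float64(0.9369), np.float64(0.25), array([493.2, 262.1]))]
[-0.98941915 -0.14507698 -0.00155621] [-1.45077860e-01  9.89420131e-01  4.68296113e-04]
[316 218]
226 143
```

View pics/cap.png

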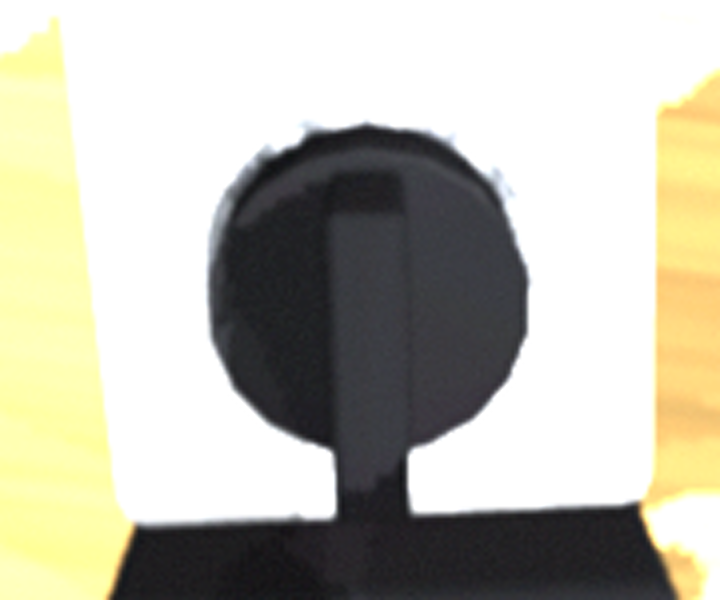

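The crop shows the bar grip vertical at about (370,330), so the fingers are aligned with it. I'll descend and grip.

Emit:
{"method": "play_rows", "body": {"steps": [0, -0.02, 0.7, 0, 0, 0, 0.6, 0, 0, 0.6, 0, 0, 0, 0.4, 0, 0, 0.3, 0, 0, 0, 0.4, 0, 0, 0.19, 0, 0, 0, 0.4, 0, 0, 0, 0, 0, 0, 0.4, 0, 0, 0, 0, 0, 0, 0.2, 0, 0, 0, 0, 0, 0, 0, 0, 0, 0, 0, 0, 0, 0, 0, 0, 0, 0, 0, 0, 0, 0, 0, 0, 0, 0, 0, 0]}}

```text
t: 16.6
tcp_pos: [493.4, 263.4, 127.4]
tool_rot: [-0.074, 0.997, 0.0, 0.001]
contact_force: [0.3, -0.5, 5.8]
grip_width: 0.127
grasp_force: 60.0
```

Emit:
{"method": "play_rows", "body": {"steps": [0, 0, 0, 0, 0, -0.6, 0, 0, 0, 0, 0, 0, -0.6, 0, 0, 0, 0, 0, 0, -0.6, 0, 0, 0, 0, 0, 0, -0.6, 0, 0, 0, 0, 0, 0, 0, 0]}}

```text
t: 17.1
tcp_pos: [493.6, 262.9, 127.4]
tool_rot: [-0.177, 0.984, 0.0, 0.001]
contact_force: [-0.7, -0.5, 6.8]
grip_width: 0.119
grasp_force: 63.3
```

Run:
```python
from w import *
s=env.sense()
for k in("joint_pos","tool_rot","contact_force","torque","grip_width","tau"):print(k,np.round(s[k],3))
```

```text
joint_pos [-0.372  0.514 -0.243  1.819  0.161  0.826  1.232]
tool_rot [-0.177  0.984  0.     0.001]
contact_force [-0.665 -0.533  6.836]
torque [-0.095  0.098 -1.082]
grip_width 0.119
tau [ -0.99  -53.945  -3.08  -18.564   0.912  -0.203   1.672]
```

Emit:
{"method": "play_rows", "body": {"steps": [0, 0, 0, 0, 0, -0.6, 0, 0, 0, 0, 0, 0, -0.6, 0, 0, 0, 0, 0, 0, 0, 0]}}

```text
t: 17.4
tcp_pos: [493.6, 263.0, 127.5]
tool_rot: [-0.227, 0.974, 0.001, 0.001]
contact_force: [-1.8, 0.2, 6.8]
grip_width: 0.127
grasp_force: 85.1
```

Run:
```python
from w import *
s=env.sense()
for k in("joint_pos","tool_rot","contact_force","torque","grip_width","tau"):print(k,np.round(s[k],3))
```

```text
joint_pos [-0.353  0.516 -0.272  1.819  0.18   0.829  1.315]
tool_rot [-0.227  0.974  0.001  0.001]
contact_force [-1.805  0.153  6.824]
torque [ 0.031  0.248 -2.056]
grip_width 0.127
tau [ -1.43  -53.738  -3.744 -18.409   1.745  -0.199   2.576]
```

Torque climbs like a spring and has reached 2 N m, so this is the stop and the thread is reversed. I'll turn the other way.

Emit:
{"method": "play_rows", "body": {"steps": [0, 0, 0, 0, 0, 0.6, 0, 0, 0, 0, 0, 0, 0.9, 0, 0, 0, 0, 0, 0, 0.9, 0, 0, 0, 0, 0, 0, 0.9, 0, 0, 0, 0, 0, 0, 0.9, 0, 0, 0, 0, 0, 0, 0.9, 0, 0, 0, 0, 0, 0, 0.9, 0, 0, 0, 0, 0, 0, 0.9, 0, 0, 0, 0, 0, 0, 0, 0]}}

```text
t: 18.3
tcp_pos: [493.6, 263.3, 127.4]
tool_rot: [0.072, 0.997, 0.0, 0.001]
contact_force: [0.2, -0.8, 5.2]
grip_width: 0.128
grasp_force: 59.9
```

Run:
```python
from w import *
s=env.sense()
for k in("joint_pos","tool_rot","contact_force","torque","grip_width","grasp_force"):print(k,np.round(s[k],3))
```

```text
joint_pos [-0.468  0.508 -0.1    1.82   0.067  0.815  0.827]
tool_rot [0.072 0.997 0.    0.001]
contact_force [ 0.225 -0.773  5.247]
torque [-0.153  0.002 -0.027]
grip_width 0.128
grasp_force 59.933
```

Emit:
{"method": "play_rows", "body": {"steps": [0, 0, 0, 0, 0, 0.5, 0, 0, 0, 0, 0, 0, 0.9, 0, 0, 0, 0, 0, 0, 0.9, 0, 0, 0, 0, 0, 0, 0.9, 0, 0, 0, 0, 0, 0, 0.9, 0, 0, 0, 0, 0, 0, 0.9, 0, 0, 0, 0, 0, 0, 0.9, 0, 0, 0, 0, 0, 0, 0.9, 0, 0, 0, 0, 0, 0, 0.9, 0, 0, 0, 0, 0, 0, 0.9, 0, 0, 0, 0, 0, 0, 0.9, 0, 0, 0, 0, 0, 0, 0.9, 0, 0, 0, 0, 0, 0, 0.9, 0, 0, 0, 0, 0, 0, 0.9, 0, 0, 0, 0, 0, 0, 0.9, 0, 0, 0, 0, 0, 0, 0.9, 0, 0, 0, 0, 0, 0, 0.9, 0, 0, 0, 0, 0, 0, 0.9, 0, 0, 0, 0, 0, 0, 0.9, 0, 0, 0, 0, 0, 0, 0.9, 0]}}

```text
t: 20.3
tcp_pos: [493.6, 263.2, 127.4]
tool_rot: [0.745, 0.668, 0.001, 0.0]
contact_force: [0.3, 0.4, 5.9]
grip_width: 0.129
grasp_force: 60.0
```

Emit:
{"method": "play_rows", "body": {"steps": [0, 0, 0, 0, 0, 0, 0, 0, 0, -0.1, 0, 0, 0, 0, 0, 0, -0.1, 0, 0, 0, 0]}}

```text
t: 20.6
tcp_pos: [492.6, 263.0, 132.6]
tool_rot: [0.743, 0.669, -0.0, -0.0]
contact_force: [0.3, -0.1, -1.4]
grip_width: 0.128
grasp_force: 59.0
```

Run:
```python
from w import *
s=env.sense()
for k in("joint_pos","tool_rot","tcp_pos","contact_force","torque","grip_width","grasp_force"):print(k,np.round(s[k],3))
x=Ro.from_quat(s["tool_rot"]).as_matrix()[:,0];print(np.arctan2(x[1],x[0]))
```

```text
joint_pos [-0.76   0.524  0.345  1.819 -0.23   0.839 -0.408]
tool_rot [ 0.743  0.669 -0.    -0.   ]
tcp_pos [492.597 262.959 132.583]
contact_force [ 0.303 -0.082 -1.438]
torque [-0.03  -0.007 -0.013]
grip_width 0.128
grasp_force 59.013
1.4653808910131099
```

It came free at 1.8 rad with no resistance, so I'll lift it straight up.

Emit:
{"method": "play_rows", "body": {"steps": [0, 0, -0.3, 0, 0, 0, 0, 0, 0, -0.5, 0, 0, 0, 0, 0, 0, -0.6, 0, 0, 0, 0, 0, 0, -0.6, 0, 0, 0, 0, 0, 0, -0.6, 0, 0, 0, 0, 0, 0, -0.4, 0, 0, 0, 0, 0, 0, -0.2, 0, 0, 0, 0, 0, 0, 0, 0, 0, 0, 0, 0, 0, 0, 0, 0, 0, 0, 0, 0, 0, 0, 0, 0]}}

```text
invalid input
```

Run:
```python
from w import *
look([])
zt=env.sense()["tcp_pos"][2]-27.4
for c in("scene","side"):
    env.read_camera(c);C=cam(c)
    for n,L,x0 in(("cap",[cyl(27,zt,zt+24)],[493,263]),("lid",[cyl(68,62,68),cyl(12,68,98)],[522,-249]),("bowl",MODEL["bowl"],[523,-249])):
        for d in env.masks_of(c,n)[:1]: print(c,n,round(d["score"],2),d["location"],proj([493,263,zt+20],*C)[0].round() if n=="cap" else "",*fit(d["region"],L,x0,C))
```

```text
t 20.6 [492.6 263.  132.6] [ 7.434e-01  6.689e-01 -3.000e-04 -1.000e-04] q [-0.76  0.52  0.35  1.82 -0.23  0.84 -0.41] F [ 0.3 -0.1 -1.4] g 0.128 59.0
scene cap 0.61 [406.2, 256.2] [409. 247.] [496.95656586 262.07691956] 0.5548902195608783
scene lid 0.78 [233.8, 189.1]  [ 524.28117943 -249.33250809] 0.9266881028938907
scene bowl 0.82 [239.8, 211.9]  [ 540.0778358  -230.97989523] 0.19370758790869833
side cap 0.48 [269.3, 161.6] [268. 160.] [491.23600769 257.28573608] 0.7671957671957672
side lid 0.65 [378.4, 233.7]  [ 522. -249.] 0.8999144568006844
side bowl 0.72 [380.3, 253.5]  [ 497.19403076 -268.65179443] 0.3050221565731167
```

That row list was miscounted and refused. Sending it again.

Emit:
{"method": "play_rows", "body": {"steps": [0, 0, -0.3, 0, 0, 0, 0, 0, 0, -0.5, 0, 0, 0, 0, 0, 0, -0.6, 0, 0, 0, 0, 0, 0, -0.6, 0, 0, 0, 0, 0, 0, -0.6, 0, 0, 0, 0, 0, 0, -0.4, 0, 0, 0, 0, 0, 0, -0.2, 0, 0, 0, 0, 0, 0, 0, 0, 0, 0, 0, 0, 0, 0, 0, 0, 0, 0, 0]}}

```text
invalid input
```

Run:
```python
from w import *
look([])
zt=env.sense()["tcp_pos"][2]-27.4
for c in("scene","side"):
    env.read_camera(c);C=cam(c)
    for d in env.masks_of(c,"cap")[:2]: print(c,round(d["score"],2),d["location"],proj([[493,263,zt+20],[493,263,110]],*C).round().tolist(),int(d["region"].sum()))
```

```text
t 21.1 [492.8 263.  132.4] [ 7.435e-01  6.688e-01 -2.000e-04 -0.000e+00] q [-0.76  0.52  0.35  1.82 -0.23  0.84 -0.41] F [-0.2 -0.1 -1.1] g 0.129 59.0
scene 0.6 [407.3, 255.1] [[409.0, 247.0], [408.0, 251.0]] 287
side 0.41 [271.5, 163.6] [[268.0, 160.0], [269.0, 164.0]] 113
```

Emit:
{"method": "play_rows", "body": {"steps": [0, 0, -0.3, 0, 0, 0, 0, 0, 0, -0.6, 0, 0, 0, 0, 0, 0, -0.6, 0, 0, 0, 0, 0, 0, -0.6, 0, 0, 0, 0, 0, 0, -0.6, 0, 0, 0, 0, 0, 0, -0.3, 0, 0, 0, 0, 0, 0, 0, 0, 0, 0, 0, 0, 0, 0, 0, 0, 0, 0, 0, 0, 0, 0, 0, 0, 0]}}

```text
t: 22.2
tcp_pos: [492.4, 262.8, 221.7]
tool_rot: [0.743, 0.669, -0.001, -0.0]
contact_force: [0.3, 0.3, -0.3]
grip_width: 0.125
grasp_force: 59.0
```

Run:
```python
from w import *
look([])
zt=env.sense()["tcp_pos"][2]-27.4
for c in("scene","side"):
    env.read_camera(c);C=cam(c)
    for d in env.masks_of(c,"cap")[:2]: print(c,round(d["score"],2),d["location"],proj([[493,263,zt+20],[493,263,110]],*C).round().tolist(),int(d["region"].sum()))
```

```text
t 22.2 [492.4 262.8 221.7] [ 7.435e-01  6.688e-01 -8.000e-04 -2.000e-04] q [-0.79  0.43  0.38  1.7  -0.18  1.05 -0.45] F [ 0.3  0.3 -0.3] g 0.125 59.0
scene 0.78 [415.8, 231.6] [[414.0, 225.0], [408.0, 251.0]] 320
side 0.45 [265.0, 140.3] [[266.0, 138.0], [269.0, 164.0]] 150
```

The cap is about 94 mm above the neck, upright in the gripper, and both cameras show it there. Handing in.

```bash
python3 -c "
from bench import env
print(env.hand_in())"
```

```text
the job is handed in; nothing more can be done
None
```

The lid is seated level on the tomato bowl and released, and the mill's cap, which has a reverse thread, is off and held upright about 94 mm above the neck; the job was handed in at about 22 s and no verdict came back.

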